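# Load the filter-tape reel and hold the tension lever at the third click

### The job

Put the full filter-tape reel onto the upright spindle of the tape deck, fully down on its seat, and let go of it. Then swing the deck's spring-return click lever away from its stop by exactly three clicks, never over a fourth, and finish while still holding the lever there with the fingers, because it springs back if let go. Leave the other things on the bench alone.

Things in the scene. Friction and masses are not known exactly. Their poses are not given: they have to be found in the camera images.
- reel_center (a point): centre (half-way up) of the full filter-tape reel: white flanges with wound paper between, one rigid piece, 56 dia x 40 mm tall, bore 20 dia right through, about 120 g; it stands on the bench with its axis (z) upright. Grasp it across the flanges from above.
- spindle_seat (a point): middle of the flat seat, 48 mm dia, at the spindle's foot, 58 mm above the bench (8 above the deck's top). The spindle, 15 dia, rises 50 above this point, its last 6 tapered. A seated reel's centre is 20 above it. The deck is a fixed box 220 x 320 x 50 tall with this point's x and y axes; the spindle stands 20 mm in +x, 90 in +y from its middle.
- lever_post (a point): middle of the gripping post of the click lever: an upright black round post, 16 mm dia, 48 tall, on the free end of a flat arm; this point is 100 above the bench, the post's ends 24 below and 24 above it. Pinch or push it from above; the arm's end under it is 20 wide. Its own x axis points from the pivot along the arm to the post.
- lever_pivot (a point): point on the lever's upright hinge axis, level with the lever_post point, which is 120 mm from it. The pivot stands 30 mm in +x and 30 in -y from the deck's middle (deck axes as of spindle_seat).
- click_plate: toothed sector fixed on the deck under the lever arm, origin on the hinge axis at the deck's top. Five radial ridges (10 mm wide, 53 to 87 from the axis) make the clicks: crests 0.55, 0.77, 0.99, 1.21, 1.43 rad anticlockwise from its x axis; a click is the arm passing one. It is turned differently each time: the free swing before the first crest is 0.15 to 0.45 rad.
- lever (a joint): lever angle, rad: 0 at its stop (the start), growing anticlockwise seen from above as it is advanced, up to 1.5. A spring returns it with 6 to 8 N at the post if let go. Each click adds some 5 N at the post while the pawl climbs the ridge and takes as much off after the crest; clicks do not lock and are 0.22 rad (26 mm at the post) apart.
- core: spent reel core: plain cardboard tube without flanges, standing, 32 dia x 40 tall; sizes in mm; to be left alone; origin in the middle of its underside
- jar: closed white jar, 64 dia x 75 tall, standing; sizes in mm; to be left alone; origin in the middle of its underside
- beaker: glass beaker, 68 dia x 80 tall; sizes in mm; to be left alone; origin in the middle of its underside
- bottle: small white plastic bottle, 48 dia x 68 tall; sizes in mm; to be left alone; origin in the middle of its underside
- dish: closed clear dish, 90 dia x 16 tall; sizes in mm; to be left alone; origin in the middle of its underside
- cap: small loose screw cap, 26 dia x 14 tall, lying on top of the deck near its far edge, between the spindle and the lever's pivot; sizes in mm; to be left alone; origin in the middle of its underside
Mind the look-alikes: they are no part of the job. What is shaped like the part that bears reel_center but black or brown is not meant.

How it is judged:
By the outcome, as a careful person would: the job done as asked, in the order asked, and still so for the second after the job is handed in, while the arm keeps its last pose, push and grip.
It also fails if it takes over 67 s, if anything falls off the work surface, if the arm or the gripper's body presses on something with over 40 N, if the wrist force passes 120 N, or if a joint passes its speed limit or range.

### The arm

A 6-joint arm with a two-finger parallel gripper is mounted at the origin on the work surface. World frame = base frame: x ahead of the robot, y to its left, z up, the work surface at z = 0. Lengths are in m, angles in rad, forces in N, time in s.
With the tool pointing down it reaches from about 0.25 to 0.775 m from the base axis. Payload 4 kg.
Tool frame: the origin (TCP) lies midway between the tips of the shut fingers; the grasp point (between the pads) lies 19 mm behind it; z points along the fingers, y is the direction in which the jaws open and shut (so a half turn about z gives the same grasp; the last joint's range is limited). The gripper opens to 94 mm and grips with 3 to 60 N. Pads are 16 mm wide; open, the fingers measure 119 mm over their backs; the gripper's body (75 mm by 177 mm) begins 78 mm behind the grasp point.
Start: joints at [1.207, 0.087, 1.371, -0, 1.684, -0.103], TCP at [0.142, 0.531, 0.206] pointing down, gripper open.
Joint ranges: [-3.1, 3.1], [-0.76, 2.03], [0.27, 2.55], [-1.08, 4.22], [0.17, 2.65], [-2.57, 2.57]. Speed limits (rad/s): [2.79, 2.79, 3.14, 3.14, 3.14, 3.14].

### API

Orientations are given as [roll, pitch, yaw] about the fixed x, y, z axes, in that order (R = Rz(yaw) Ry(pitch) Rx(roll)).
In Python, from bench import robot, cams gives the robot as it stands.
- The arm moves only by the tool step_arm, never from a script. Its argument "plan" is a list that holds one entry, the list of rows, each a list of 5 numbers: the shift along the world's x, y, z in mm, then the turn about the world's z in rad, then the opening in per cent of the stroke, from 0 (shut) to 100 (fully open). In form: [[[tx, ty, tz, turn, fingers], ...]]. A call has 1 to 8 rows; each row is the pose to reach, as a shift and turn from the pose commanded when the call began; what a row does not reach only later rows make up. A row lasts 1/12 s, in which the tool goes at most 41.7 mm and 7.16 degrees, less where a joint would pass 70% of its speed; a pose out of reach is approached as far as the arm can. A call with a gripper value outside its range is refused whole. The fingers move at their own pace and stop on an object; the grip force is fixed at half the most. Time passes only in rows, so rows that repeat a pose let the fingers close. It gives the time, the measured TCP pose, the force and the opening at its end, in the units of the state.
- robot.get_obs(): the state, without advancing time (a new reading comes with each control period).
- cams.snapshot(name): name is "scene" or "top"; returns a dict with "frame" (400x640x3 uint8, red, green, blue), "camera_matrix" (3x3 intrinsics, pixels), "origin" and "attitude" of the camera in the world. Camera axes: x right, y down, z forward; pixel columns grow to the right and rows downward; lengths in m; the calibration is good to about 2 mm. A picture is of the moment at which its call begins. There is no depth.
- robot.close_job(): hands the job in, once; it reports no verdict.
The state is a dict: "time": time; "joint_positions": joint angles; "qvel": joint speeds; "joint_torque": joint torques, N m; "tool_pos": TCP position; "ee_rot": TCP orientation; "wrist_force": force on the tool from outside, world axes, zero at the start; "wrist_torque": the same for the moment, N m; "width": finger opening in m.
Only numpy, scipy, OpenCV 4.12 (cv2) and the standard library are available. Lean on these libraries where they do the work, as an engineer would, in place of code of your own. Each camera call takes 0.05 s, during which the arm holds its last target. There are 200 camera calls.

## Working session

There is one attempt and no reset: what is moved stays moved. The work goes in short steps, Python scripts to look and compute and a tool call to move; the robot and the scene stay as the last step left them, time stands still between calls to the robot, and variables do not carry over. Pictures are saved under pics/ and viewed, about 8 in all and at most 12, crops included, and the job is handed in when it is done.

Besides the shell and the picture viewer there is one more tool, called as name([rows], argument=value, ...), one row to a line, values as JSON. step_arm: Moves the arm, as the interface text tells. Its arguments: {"type":"object","properties":{"plan":{"type":"array"}},"required":["plan"]}

```bash
mkdir -p pics
cat > h.py <<'E'
import numpy as np, cv2
from bench import robot, cams
def snap(name, out=None):
    s=cams.snapshot(name)
    if out: cv2.imwrite('pics/'+out, cv2.cvtColor(s['frame'],cv2.COLOR_RGB2BGR))
    return s
def R(s):
    from scipy.spatial.transform import Rotation as Ro
    a=np.array(s['attitude'],float)
    return a if a.shape==(3,3) else Ro.from_euler('xyz',a).as_matrix()
def ray(s,u,v,z):
    d=R(s)@np.linalg.inv(s['camera_matrix'])@np.array([u,v,1.])
    o=np.array(s['origin']); return o+d*(z-o[2])/d[2]
def proj(s,p):
    q=s['camera_matrix']@(R(s).T@(np.array(p)-s['origin'])); return q[:2]/q[2]
E
python3 - <<'E'
from h import *
a=snap('scene','s1.png');b=snap('top','t1.png')
for s in(a,b):print(s['origin'],s['attitude'],s['camera_matrix'])
np.save('t1.npy',b['frame']);print(robot.get_obs())
E
```

```text
[ 1.51199715 -0.7896651   0.89674871] [-2.159359    0.00455358  0.88719626] [[479.19781872   0.         321.12400506]
 [  0.         479.19781872 196.3376619 ]
 [  0.           0.           1.        ]]
[0.49355152 0.00259783 1.20404441] [-3.06165083 -0.01031838 -1.59928957] [[442.83025653   0.         328.39408935]
 [  0.         442.83025653 199.62506925]
 [  0.           0.           1.        ]]
{'time': 0.1, 'joint_positions': array([ 1.20687525e+00,  8.78767046e-02,  1.37210739e+00, -3.48158306e-05,
        1.68360152e+00, -1.03113795e-01]), 'qvel': array([ 1.78312177e-03, -3.34781804e-04, -4.48105584e-03,  9.21707327e-04,
        5.69003920e-05,  8.03690913e-04]), 'joint_torque': array([ 2.60725603e-03, -3.41254592e+01, -3.03300261e+01,  7.19662732e-02,
        3.04382737e-02, -1.00194500e-04]), 'tool_pos': array([0.14166766, 0.53092326, 0.20442146]), 'ee_rot': array([-3.13960672e+00, -1.70718778e-04,  2.88078132e+00]), 'wrist_force': array([0.32351674, 0.12725223, 0.71884654]), 'wrist_torque': array([-0.0160773 , -0.00759042,  0.00338894]), 'width': 0.09409994186655064}
```

View pics/t1.png

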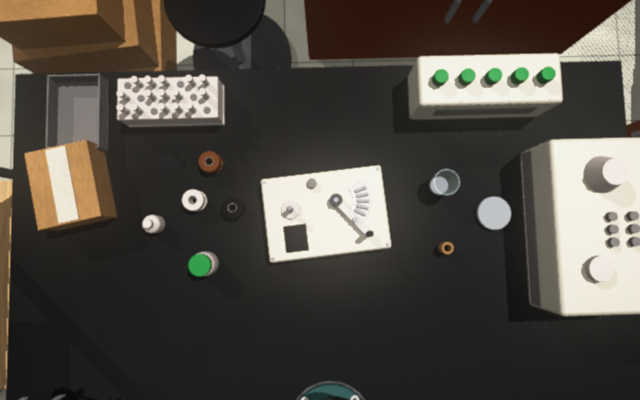

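View pics/s1.png

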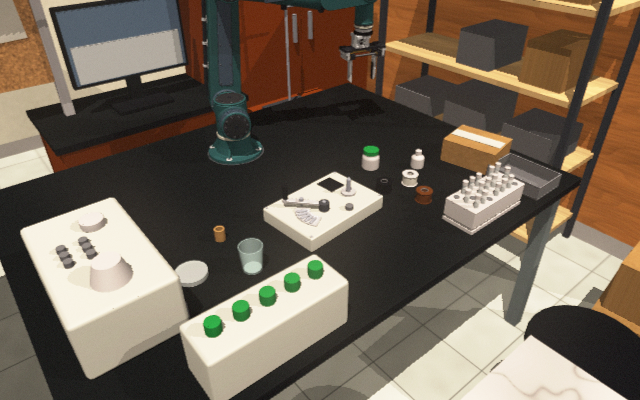

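Top view: the white reel is at about (194,200), spindle (290,210), lever pivot (335,200), post (370,233). The black and brown look-alikes are at (232,207) and (209,160). Next I'll zoom in and measure.

Run:
```python
from h import *
s=snap('top');f=s['frame'];c=snap('scene');
im=cv2.resize(f[155:270,170:400],None,fx=3.4,fy=3.4,interpolation=cv2.INTER_CUBIC)
im2=cv2.resize(c['frame'][140:250,255:455],None,fx=3.9,fy=3.9,interpolation=cv2.INTER_CUBIC)[:,:]
im2=cv2.resize(im2,(782,0) if 0 else (350,int(350*im2.shape[0]/im2.shape[1])))
cv2.imwrite('pics/t2.png',im[:,:,::-1])
# deck mask corners
g=f.astype(int); m=((g.min(2)>120)).astype(np.uint8); m[:, :255]=0;m[:,400:]=0;m[:155]=0;m[275:]=0
m=cv2.morphologyEx(m,cv2.MORPH_CLOSE,np.ones((9,9)))
cn=max(cv2.findContours(m,0,2)[0],key=cv2.contourArea);r=cv2.minAreaRect(cn);b=cv2.boxPoints(r)
print(r)
P=np.array([ray(s,*q,.05) for q in b]);print(P.round(4));print([np.linalg.norm(P[i]-P[i-1]).round(4) for i in range(4)],P.mean(0))
# reel
m=((g.min(2)>110)).astype(np.uint8);m2=np.zeros_like(m);m2[185:215,178:212]=m[185:215,178:212]
cn=max(cv2.findContours(m2,0,2)[0],key=cv2.contourArea);print(cv2.minEnclosingCircle(cn),cv2.boundingRect(cn))
(u,v),_=cv2.minEnclosingCircle(cn);print(ray(s,u,v,.04),ray(s,u,v,.02))
for q in((290,210),(335,200),(370,233)):print(q,ray(s,*q,.1))
```

```text
((325.2615661621094, 213.09230041503906), (83.59939575195312, 122.05017852783203), 82.87498474121094)
[[ 0.6443  0.1669  0.05  ]
 [ 0.6758 -0.1522  0.05  ]
 [ 0.4578 -0.1709  0.05  ]
 [ 0.428   0.1437  0.05  ]]
[np.float64(0.2176), np.float64(0.3207), np.float64(0.2188), np.float64(0.316)] [ 0.55148055 -0.00313178  0.05      ]
((194.0, 199.5), 12.500100135803223) (182, 189, 25, 22)
[0.59653528 0.34113193 0.04      ] [0.59830469 0.34694845 0.02      ]
(290, 210) [0.55834185 0.08516675 0.1       ]
(335, 200) [ 0.58024593 -0.02780225  0.1       ]
(370, 233) [ 0.49548763 -0.11244528  0.1       ]
```

View pics/t2.png

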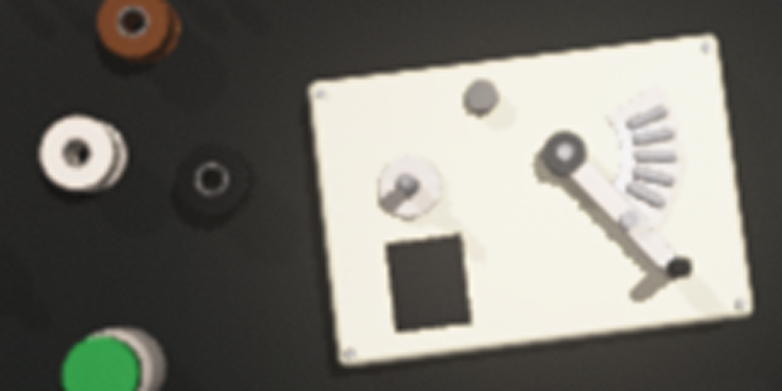

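Run:
```python
from h import *
s=snap('top');c=snap('scene','s2.png')
cr=lambda x,y:((x+.5)/3.4-.5+170,(y+.5)/3.4-.5+155)
W=lambda x,y,z:ray(s,*cr(x,y),z)
print('reel',W(76,153,.04));print('black',W(211,180,.04))
print('seat',W(409,187,.058),'tip',W(407,184,.108))
P=W(566,152,.1);print('pivot',P,'post',W(678,267,.124))
for q in((310,82),(716,36),(751,314),(341,364)):print('corner',W(*q,.05))
# flange circle fit top: edge via threshold
f=s['frame'];crop=cv2.resize(f[155:270,170:400],None,fx=6,fy=6,interpolation=cv2.INTER_CUBIC)
rid=crop[int(85*6/3.4):int(225*6/3.4),int(590*6/3.4):int(700*6/3.4)]
rid=cv2.resize(rid,None,fx=2,fy=2,interpolation=cv2.INTER_CUBIC)
sc=cv2.resize(c['frame'][165:250,260:430],None,fx=2.3,fy=2.3,interpolation=cv2.INTER_CUBIC)
h=max(rid.shape[0],sc.shape[0]);o=np.zeros((h,rid.shape[1]+sc.shape[1],3),np.uint8);o[:rid.shape[0],:rid.shape[1]]=rid;o[:sc.shape[0],rid.shape[1]:]=sc
print(o.shape,rid.shape);cv2.imwrite('pics/z.png',o[:,:,::-1])
```

```text
reel [0.59629232 0.34637306 0.04      ]
black [0.57247749 0.24249554 0.04      ]
seat [0.56172577 0.08844022 0.058     ] tip [0.56098003 0.08610301 0.108     ]
pivot [ 0.58179175 -0.03064615  0.1       ] post [ 0.49508264 -0.10763637  0.124     ]
corner [0.64534462 0.16349514 0.05      ]
corner [ 0.67269594 -0.15104049  0.05      ]
corner [ 0.45783778 -0.16967944  0.05      ]
corner [0.42906583 0.14351891 0.05      ]
(494, 779, 3) (494, 388, 3)
```

View pics/z.png

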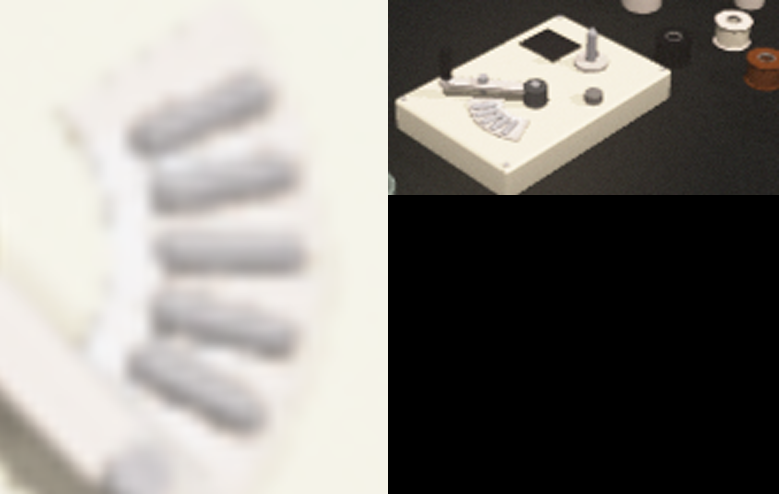

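Crop: the five ridges are seen at about (198,395), (225,328), (230,252), (225,187) and (200,113). All of them lie ahead of the arm. I'll work out their azimuths and start moving toward the reel.

Run:
```python
from h import *
s=snap('top')
for pv in((.5838,-.0305),(.582,-.0306)):
  print(pv,'post az',np.arctan2(-.1076-pv[1],.4951-pv[0]))
  for x,y in((198,395),(225,328),(230,252),(225,187),(200,113)):
    p=ray(s,170+(1041+x/2+.5)/6-.5,155+(150+y/2+.5)/6-.5,.056);d=p[:2]-pv
    print(np.arctan2(d[1],d[0]).round(3),np.hypot(*d).round(4))
```

```text
(0.5838, -0.0305) post az -2.4260444800151286
-2.082 0.0704
-1.859 0.0706
-1.622 0.0695
-1.418 0.0696
-1.173 0.0693
(0.582, -0.0306) post az -2.4165238757320378
-2.06 0.0694
-1.835 0.07
-1.597 0.0693
-1.392 0.0698
-1.148 0.07
```

step_arm([
  [[41,-17,0,0,100],[82,-33,0,0,100],[123,-50,0,0,100],[160,-65,0,0,100],[197,-80,0,0,100],[235,-95,0,0,100],[272,-110,0,0,100],[310,-126,0,0,100]],
])

```text
time: 1.02
tool_pos: [0.4524, 0.4049, 0.2056]
ee_rot: [3.141, 0.0, 2.881]
wrist_force: [0.0, 1.5, 0.4]
width: 0.0938
```

step_arm([
  [[37,-15,0,0,100],[74,-30,0,0,100],[111,-45,0,0,100],[144,-58,0,0,100],[144,-58,-38,0,100],[144,-58,-76,0,100],[144,-58,-114,0,100],[144,-58,-140,0,100]],
])

```text
time: 1.68
tool_pos: [0.5933, 0.3467, 0.0608]
ee_rot: [-3.138, -0.004, 2.88]
wrist_force: [-0.3, -0.9, -0.3]
width: 0.0938
```

step_arm([
  [[0,0,-25,0,100],[0,0,-45,0,100],[0,0,-57,0,100],[0,0,-59,0,100],[0,0,-59,0,70],[0,0,-59,0,60],[0,0,-59,0,50],[0,0,-59,0,50]],
])

```text
time: 2.35
tool_pos: [0.5958, 0.3486, 0.0088]
ee_rot: [3.139, 0.003, 2.881]
wrist_force: [-0.4, 0.4, 0.1]
width: 0.0706
```

step_arm([
  [[0,0,0,0,50],[0,0,0,0,50],[0,0,0,0,50],[0,0,0,0,50],[0,0,0,0,50]],
])

```text
time: 2.77
tool_pos: [0.595, 0.3481, 0.0074]
ee_rot: [3.141, 0.001, 2.881]
wrist_force: [-0.9, 1.3, 3.0]
width: 0.0541
```

step_arm([
  [[0,0,0,0,100],[0,0,0,0,100],[0,0,0,0,100],[0,0,0,0,100],[0,0,0,0,100],[0,0,0,0,100],[0,0,0,-0.12,100],[0,0,0,-0.24,100]],
])

```text
time: 3.43
tool_pos: [0.5946, 0.3479, 0.0064]
ee_rot: [-3.142, -0.0, 2.635]
wrist_force: [0.3, -0.8, 0.6]
width: 0.0937
```

step_arm([
  [[0,0,0,-0.12,100],[0,0,0,-0.24,100],[0,0,0,-0.36,100],[0,0,0,-0.48,100],[0,0,0,-0.6,100],[0,0,0,-0.72,100],[0,0,0,-0.84,100],[0,0,0,-0.96,100]],
])

```text
time: 4.1
tool_pos: [0.5946, 0.3479, 0.0064]
ee_rot: [-3.141, 0.0, 1.675]
wrist_force: [-0.0, -0.5, 0.1]
width: 0.0942
```

step_arm([
  [[0,0,0,-0.12,100],[0,0,0,-0.24,100],[0,0,0,-0.36,100],[0,0,0,-0.36,100]],
])

```text
time: 4.43
tool_pos: [0.5946, 0.3479, 0.0064]
ee_rot: [3.142, 0.0, 1.319]
wrist_force: [-0.1, -0.2, 0.8]
width: 0.094
```

Run:
```python
from h import *
o=robot.get_obs();print(o['tool_pos'],o['ee_rot'],o['width'])
s=snap('top');c=snap('scene')
a=cv2.resize(s['frame'][150:270,160:330],(390,275),interpolation=cv2.INTER_CUBIC)
x,y=map(int,proj(c,o['tool_pos']));b=cv2.resize(c['frame'][y-60:y+40,x-70:x+70],(385,275),interpolation=cv2.INTER_CUBIC)
cv2.imwrite('pics/g.png',np.hstack([a,b])[:,:,::-1])
```

```text
[0.59464178 0.34788053 0.0064452 ] [3.14151653e+00 7.17531391e-05 1.31885067e+00] 0.09403546011351449
```

View pics/g.png

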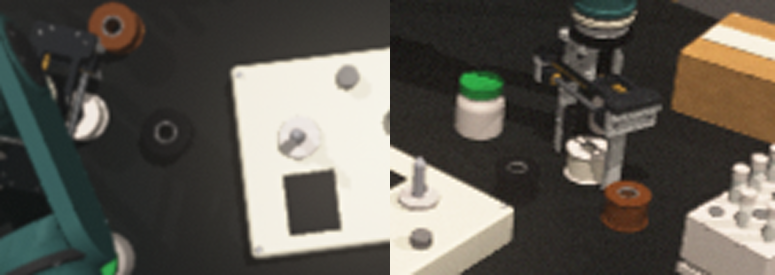

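Fingers straddle the white reel (scene crop near (585,160)), clear of the brown reel. Closing in the second direction centres it.

step_arm([
  [[0,0,0,0,40],[0,0,0,0,40],[0,0,0,0,40],[0,0,0,0,40],[0,0,0,0,40],[0,0,0,0,40],[0,0,0,0,40],[0,0,0,0,40]],
])

```text
time: 5.2
tool_pos: [0.5947, 0.3479, 0.0065]
ee_rot: [3.141, -0.0, 1.321]
wrist_force: [0.6, -0.8, -0.3]
width: 0.0566
```

step_arm([
  [[0,0,10,0,40],[0,0,40,0,40],[0,0,80,0,40],[0,0,115,0,40],[0,0,130,0,40],[0,0,130,0,40]],
])

```text
time: 5.7
tool_pos: [0.5974, 0.3494, 0.1443]
ee_rot: [3.132, -0.008, 1.321]
wrist_force: [0.1, 0.1, 0.0]
width: 0.0565
```

Run:
```python
from h import *
o=robot.get_obs();print(o['tool_pos'],o['ee_rot'],o['width'],o['wrist_force'])
s=snap('top');c=snap('scene')
a=cv2.resize(s['frame'][150:270,160:330],(390,275),interpolation=cv2.INTER_CUBIC)
x,y=map(int,proj(c,o['tool_pos']));b=cv2.resize(c['frame'][y-40:y+40,x-56:x+56],(385,275),interpolation=cv2.INTER_CUBIC)
cv2.imwrite('pics/g2.png',np.hstack([a,b])[:,:,::-1])
```

```text
[0.59735166 0.34935445 0.1443229 ] [ 3.13214872 -0.00797255  1.3209534 ] 0.05652096693084943 [0.069319   0.05655375 0.0029498 ]
```

View pics/g2.png

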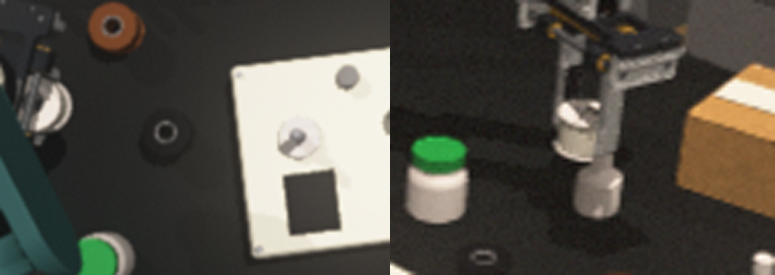

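Reel held (width 56.5 mm), clear of the bench. Carrying it over to the spindle.

step_arm([
  [[-3,-20,0,0,40],[-8,-60,0,0,40],[-13,-100,0,0,40],[-18,-140,0,0,40],[-23,-180,0,0,40],[-28,-215,0,0,40],[-32,-245,0,0,40],[-33,-260,0,0,40]],
])

```text
time: 6.47
tool_pos: [0.5589, 0.0842, 0.133]
ee_rot: [-3.136, 0.004, 1.318]
wrist_force: [-0.2, -0.3, -0.6]
width: 0.0567
```

step_arm([
  [[0,0,0,0,40],[0,0,0,0,40],[0,0,0,0,40],[0,0,0,0,40],[0,0,0,0,40],[0,0,0,0,40]],
])

```text
time: 6.97
tool_pos: [0.5616, 0.089, 0.1362]
ee_rot: [-3.141, 0.0, 1.322]
wrist_force: [0.4, -0.4, -0.9]
width: 0.0564
```

Run:
```python
from h import *
o=robot.get_obs();print(o['tool_pos'],o['ee_rot'],o['width'],o['wrist_force'])
s=snap('top');c=snap('scene')
a=cv2.resize(s['frame'][160:260,230:370],(390,278),interpolation=cv2.INTER_CUBIC)
x,y=map(int,proj(c,o['tool_pos']));x0,y0=x-39,y-30;b=cv2.resize(c['frame'][y0:y0+60,x0:x0+78],(390*1,300),interpolation=cv2.INTER_CUBIC)
b=b[:278]
print(x0,y0,'tcp',proj(c,o['tool_pos']),'tip est',proj(c,[.5622,.0882,.108]),'foot',proj(c,[.5622,.0882,.058]))
cv2.imwrite('pics/g3.png',np.hstack([a,b])[:,:,::-1])
```

```text
[0.56155732 0.0889598  0.13617771] [-3.14114309e+00  9.49161073e-06  1.32238321e+00] 0.05635401415651062 [ 0.44816971 -0.38461322 -0.9145943 ]
309 139 tcp [348.14294497 169.156239  ] tip est [347.86042217 177.02639374] foot [347.44910445 190.32287237]
```

View pics/g3.png

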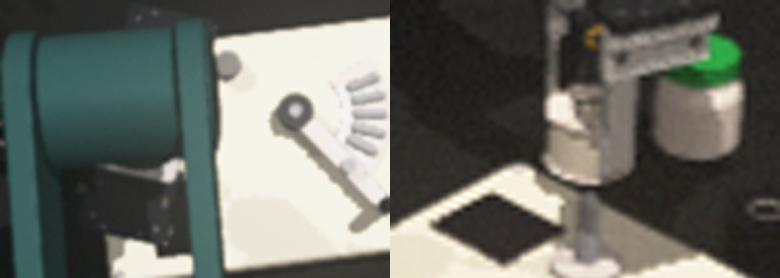

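Scene crop: the spindle axis is at column 587 and the reel spans 543–631, so it is centred on 587. I'll descend gently and watch the force.

step_arm([
  [[0,0,-6,0,40],[0,0,-12,0,40],[0,0,-18,0,40],[0,0,-22,0,40],[0,0,-25,0,40],[0,0,-28,0,40],[0,0,-31,0,40],[0,0,-34,0,40]],
])

```text
time: 7.73
tool_pos: [0.5617, 0.0879, 0.1023]
ee_rot: [3.141, -0.0, 1.321]
wrist_force: [-0.1, 0.6, -0.7]
width: 0.0563
```

No contact and the spindle has entered the bore. Continuing down.

step_arm([
  [[0,0,-5,0,40],[0,0,-10,0,40],[0,0,-15,0,40],[0,0,-20,0,40],[0,0,-25,0,40],[0,0,-29,0,40],[0,0,-32,0,40],[0,0,-34,0,40]],
])

```text
time: 8.4
tool_pos: [0.5614, 0.0879, 0.0679]
ee_rot: [-3.141, 0.0, 1.321]
wrist_force: [-0.3, -0.7, -1.2]
width: 0.0563
```

step_arm([
  [[0,0,-1,0,40],[0,0,-2,0,40],[0,0,-2,0,40]],
])

```text
time: 8.65
tool_pos: [0.5617, 0.0879, 0.0665]
ee_rot: [3.141, -0.0, 1.321]
wrist_force: [-0.3, -0.3, -2.0]
width: 0.0561
```

step_arm([
  [[0,0,-1,0,40],[0,0,-2,0,40],[0,0,-3,0,40],[0,0,-3,0,40]],
])

```text
time: 8.98
tool_pos: [0.5619, 0.0879, 0.0645]
ee_rot: [3.141, -0.0, 1.321]
wrist_force: [-0.9, -0.2, 3.4]
width: 0.0565
```

Seat contact is felt at the expected height. Releasing and rising.

step_arm([
  [[0,0,0,0,85],[0,0,0,0,85],[0,0,0,0,85],[0,0,0,0,85],[0,0,3,0,85],[0,0,12,0,85],[0,0,30,0,85],[0,0,60,0,85]],
])

```text
time: 9.65
tool_pos: [0.5594, 0.0878, 0.1213]
ee_rot: [-3.135, 0.002, 1.321]
wrist_force: [0.5, 0.2, -0.9]
width: 0.0799
```

step_arm([
  [[0,0,35,-0.1,85],[0,0,65,-0.2,70],[-10,-30,75,-0.3,50],[-20,-65,75,-0.4,50],[-30,-100,75,-0.48,50],[-40,-135,75,-0.48,50],[-50,-170,75,-0.48,50],[-60,-190,75,-0.48,50]],
])

```text
time: 10.32
tool_pos: [0.501, -0.1052, 0.1996]
ee_rot: [3.139, 0.001, 0.838]
wrist_force: [-0.8, -1.0, 0.4]
width: 0.0474
```

step_arm([
  [[-1,-1,0,0,50],[-1,-1,0,0,50],[-1,-1,0,0,50],[-1,-1,0,0,50]],
])

```text
time: 10.65
tool_pos: [0.5011, -0.102, 0.1988]
ee_rot: [3.141, -0.001, 0.842]
wrist_force: [0.5, -0.3, -0.6]
width: 0.0468
```

Run:
```python
from h import *
o=robot.get_obs();print(o['tool_pos'],o['ee_rot'],o['width'],o['wrist_force'])
s=snap('top');c=snap('scene')
a=cv2.resize(s['frame'][150:270,250:400],(390,312),interpolation=cv2.INTER_CUBIC)
b=cv2.resize(c['frame'][140:240,265:390],(390,312),interpolation=cv2.INTER_CUBIC)
cv2.imwrite('pics/g4.png',np.hstack([a,b])[:,:,::-1])
```

```text
[ 0.50110072 -0.10195956  0.19883023] [ 3.14129370e+00 -7.11333189e-04  8.42363481e-01] 0.04681642446993118 [ 0.47194482 -0.34790706 -0.58531056]
```

View pics/g4.png

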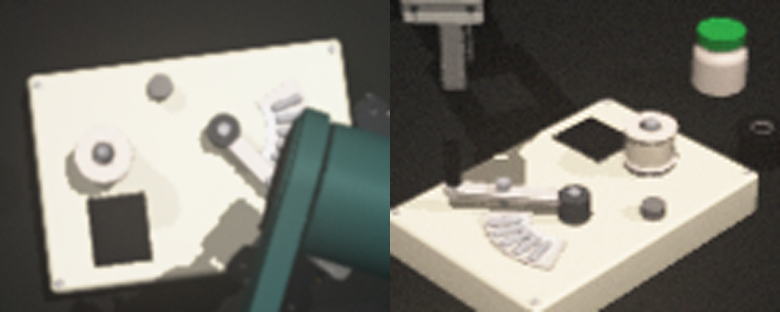

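The reel sits flush on the seat and upright, with the spindle tip through the bore (scene crop at (650,145)). Now I'll line up on the post and descend around it.

step_arm([
  [[-7,-7,0,0,50],[-7,-7,-15,0,50],[-7,-7,-35,0,50],[-7,-7,-55,0,50],[-7,-7,-75,0,50],[-7,-7,-92,0,50],[-7,-7,-105,0,50],[-7,-7,-115,0,50]],
])

```text
time: 11.42
tool_pos: [0.4926, -0.1097, 0.0819]
ee_rot: [-3.14, 0.001, 0.842]
wrist_force: [-0.2, 0.2, 0.9]
width: 0.0471
```

step_arm([
  [[0,0,0,0,35],[0,0,0,0,25],[0,0,0,0,20],[0,0,0,0,10],[0,0,0,0,0],[0,0,0,0,0],[0,0,0,0,0],[0,0,0,0,0]],
])

```text
time: 12.08
tool_pos: [0.4947, -0.1107, 0.0847]
ee_rot: [3.138, -0.001, 0.841]
wrist_force: [2.7, -1.6, 2.3]
width: 0.0155
```

Run:
```python
from h import *
o=robot.get_obs();print(o['tool_pos'],o['ee_rot'],o['width'],o['wrist_force'])
c=snap('scene')
b=cv2.resize(c['frame'][140:220,265:365],(600,480),interpolation=cv2.INTER_CUBIC)
cv2.imwrite('pics/g5.png',b[:,:,::-1])
```

```text
[ 0.4947324  -0.1106722   0.08466911] [ 3.13843003e+00 -9.51508198e-04  8.40678006e-01] 0.015464364456621754 [ 2.65553105 -1.60544375  2.28823323]
```

View pics/g5.png

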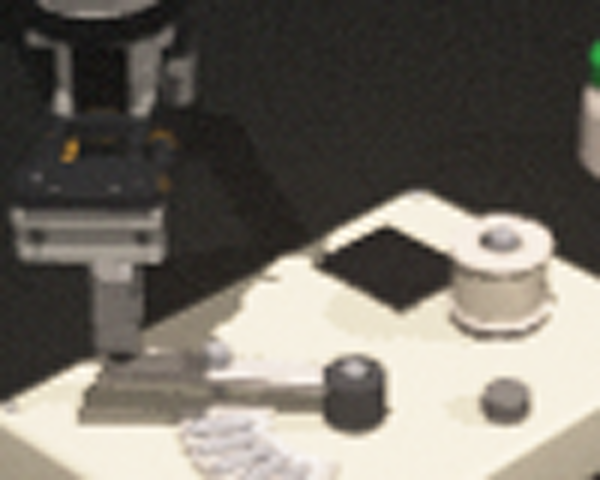

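Post pinched (width 15.5 mm), with the lever still at its stop. I'll compute the arc rows next.

Run:
```python
import numpy as np
v=np.array([-.0883,-.0801])*1e3
for g in([0,.05,.1,.15,.2,.25,.30,.35],[.4,.45,.5,.55,.6,.65,.69,.69],[.73,.77,.81,.84,.87,.89,.895,.895]):
  b=0 if g[0]==0 else base
  f=lambda a:np.array([[np.cos(a),-np.sin(a)],[np.sin(a),np.cos(a)]])@v
  print([[*(f(a)-f(b)).round(0).astype(int).tolist(),0,round(a-b,3),0] for a in g]);base=g[-1]
```

```text
[[0, 0, 0, 0, 0], [4, -4, 0, 0.05, 0], [8, -8, 0, 0.1, 0], [13, -12, 0, 0.15, 0], [18, -16, 0, 0.2, 0], [23, -19, 0, 0.25, 0], [28, -23, 0, 0.3, 0], [33, -25, 0, 0.35, 0]]
[[5, -3, 0, 0.05, 0], [11, -5, 0, 0.1, 0], [16, -7, 0, 0.15, 0], [22, -9, 0, 0.2, 0], [28, -10, 0, 0.25, 0], [34, -12, 0, 0.3, 0], [38, -12, 0, 0.34, 0], [38, -12, 0, 0.34, 0]]
[[5, -1, 0, 0.04, 0], [9, -1, 0, 0.08, 0], [14, -1, 0, 0.12, 0], [18, -1, 0, 0.15, 0], [21, -1, 0, 0.18, 0], [24, -1, 0, 0.2, 0], [24, -1, 0, 0.205, 0], [24, -1, 0, 0.205, 0]]
```

step_arm([
  [[0,0,0,0,0],[4,-4,0,0.05,0],[8,-8,0,0.1,0],[13,-12,0,0.15,0],[18,-16,0,0.2,0],[23,-19,0,0.25,0],[28,-23,0,0.3,0],[33,-25,0,0.35,0]],
])

```text
time: 12.8
tool_pos: [0.5233, -0.1334, 0.0845]
ee_rot: [-3.133, -0.001, 1.193]
wrist_force: [-12.2, 3.5, 11.6]
width: 0.0154
```

step_arm([
  [[5,-3,0,0.05,0],[11,-5,0,0.1,0],[16,-7,0,0.15,0],[22,-9,0,0.2,0],[28,-10,0,0.25,0],[34,-12,0,0.3,0],[38,-12,0,0.34,0],[38,-12,0,0.34,0]],
])

```text
time: 13.47
tool_pos: [0.5626, -0.1479, 0.0845]
ee_rot: [-3.137, 0.002, 1.532]
wrist_force: [-7.2, -1.8, 9.2]
width: 0.0154
```

Run:
```python
from h import *
o=robot.get_obs();p=o['tool_pos'];v=p[:2]-[.583,-.0306];print(p,o['ee_rot'],o['width'],o['wrist_force'],np.arctan2(v[1],v[0]),np.hypot(*v))
```

```text
[ 0.56260557 -0.14794101  0.08452189] [-3.13655005e+00  1.51891739e-03  1.53167955e+00] 0.015424174011955583 [-7.17924769 -1.7798762   9.24635446] -1.7428820232930415 0.11910015022592783
```

step_arm([
  [[5,-1,0,0.04,0],[9,-1,0,0.08,0],[14,-1,0,0.12,0],[18,-1,0,0.15,0],[22,-1,0,0.18,0],[25,-1,0,0.2,0],[27,-1,0,0.22,0],[27,-1,0,0.22,0]],
])

```text
time: 14.13
tool_pos: [0.589, -0.1497, 0.0845]
ee_rot: [-3.135, 0.001, 1.751]
wrist_force: [-7.7, -3.4, 8.8]
width: 0.0154
```

step_arm([
  [[0,0,0,0,0],[0,0,0,0,0],[0,0,0,0,0],[0,0,0,0,0]],
])

```text
time: 14.47
tool_pos: [0.5888, -0.1497, 0.0845]
ee_rot: [-3.135, 0.001, 1.75]
wrist_force: [-7.3, -4.0, 9.7]
width: 0.0154
```

Run:
```python
from h import *
o=robot.get_obs();p=o['tool_pos'];v=p[:2]-[.583,-.0306];print(p,o['ee_rot'],o['width'],o['wrist_force'],np.arctan2(v[1],v[0]),np.hypot(*v))
s=snap('top');c=snap('scene')
a=cv2.resize(s['frame'][150:270,250:400],(390,312),interpolation=cv2.INTER_CUBIC)
b=cv2.resize(c['frame'][150:230,270:370],(390,312),interpolation=cv2.INTER_CUBIC)
cv2.imwrite('pics/g6.png',np.hstack([a,b])[:,:,::-1])
```

```text
[ 0.58878292 -0.14969996  0.08453068] [-3.13541350e+00  1.46503915e-03  1.74996985e+00] 0.015361365951082418 [-7.29680579 -3.9572354   9.68498632] -1.52227925137696 0.11924027019318711
```

View pics/g6.png

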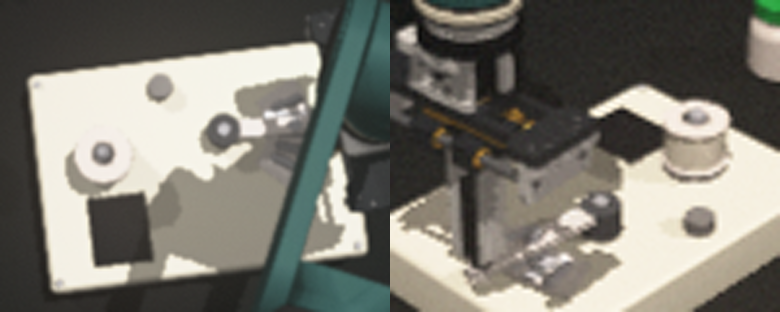

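The lever arm in the top crop runs from (222,130) toward the right, with two ridges still ahead of it. The reaction of about 7 N equals the plain spring, as expected midway between crests. Handing in.

```bash
python3 -c "
from bench import robot
print(robot.close_job(), robot.get_obs()['time'])"
```

```text
the job is handed in; nothing more can be done
the job is handed in; nothing more can be done
```

I put the white reel onto the spindle and let go of it. I then swung the lever past three clicks and handed the job in at about 15 s, still pinching the post.

- **Reel:** I felt the seat at the expected height (3.4 N upward). The later pictures show the reel upright and flush on its seat, with the spindle tip through the bore.
- **Lever:** It is about 0.88 rad from its stop. My estimates put the third crest at about 0.78 rad and the fourth at about 1.0 rad, so it sits roughly midway. The 7.3 N reaction is close to the plain spring force, and two ridges appear to remain ahead of the arm. I judged the clicks from the measured angle and the forces between moves, not from a continuous force trace.
- **Odd readings:**
  - About 9 N of upward force on the tool stayed while I held the lever. I did not find the cause; it is well below the limits.
  - The first centring squeeze on the reel read 54 mm where I expected 56 mm. The second read 56.5 mm.
- **Other things on the bench:** I didn't touch them on purpose, and none looked moved in the last close-up crops. I took no final picture of the whole bench.

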